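# Put the lettering table in order

## Task

Tidy up after the lettering workshop: lay both markers flat on the floor of the yellow pen tray, not one on top of the other, slip both tape rolls over the dowel of the tape stand with the broad blue roll at the bottom and the narrow orange one resting on it, and stand the ink jar in the well of the wooden ink holder, keeping it upright all the time. Leave the eraser and the white paper roll where they are.

Things in the scene. Friction and masses are not known exactly. Their poses are not given: they have to be found in the camera images.
- cream_marker: thick marker lying on the table: round cream barrel, black bands, black squarish cap (keeps it from rolling) with a steel clip; 120 mm long, 20 mm thick, 30 g. Origin on its axis at mid-length, 10 mm above what it lies on; x along the pen towards the cap. Barrel from 60 mm behind the origin to 18 mm ahead of it, the rest is cap
- grey_marker: a second marker of the same shape and size with a grey barrel, white bands and a black cap. Origin and axes as for the cream marker
- blue_tape: roll of broad blue tape lying flat: ring of outer diameter 60 mm, 25 mm high, on a cardboard core with a 38 mm hole; 70 g. Origin at the centre of the hole at mid-height (12.5 mm above what it lies on), z along the hole
- orange_tape: roll of narrow orange tape lying flat: ring of outer diameter 52 mm, 18 mm high, hole 38 mm; 45 g. Origin at the centre of the hole at mid-height (9 mm above what it lies on), z along the hole
- ink_jar: closed jar of ink, standing: navy body 44 mm in diameter and 30 mm high with a pale label, black screw cap 40 mm in diameter on top with a navy dot; 46 mm high in all, 110 g. Origin at the centre of its underside, z up
- pen_tray: shallow open yellow pen tray, fixed to the table: outside 146 mm (its x) by 166 mm (its y) by 17 mm high, walls 3 mm, with a rim lip about 3 mm wider all round; floor 3 mm thick, inside 140 by 160 mm, no dividers. Origin at the centre of its underside, on the table, z up
- tape_stand: wooden tape stand, fixed to the table: round base 90 mm in diameter and 8 mm thick with one upright dowel 16 mm in diameter at its centre, its tapered top 62 mm above the table. Origin at the centre of the underside of the base, on the table, z up along the dowel
- ink_holder: pale wooden block, fixed to the table: 100 by 100 mm, 20 mm high, with one round well 62 mm across and 12 mm deep in the middle of its top (the floor of the well is 8 mm above the table). Origin at the centre of its underside, on the table, z up
- eraser: bystander: white eraser in a blue sleeve, 56 by 22 by 13 mm, lying loose. Origin at the centre of its underside, x along its length
- paper_roll: bystander: roll of white till paper standing on end, 60 mm in diameter, 57 mm high, loose. Origin at the centre of its underside

How it is judged:
At the end, for the whole second after the job is handed in: Both markers level (5 degrees) on the pen tray's floor; blue roll round the dowel flat on the stand's base, orange roll round it flat on the blue (heights within 5 mm); ink jar upright (5 degrees) on the floor of the holder's well (within 4 mm); all released, at rest (x of cream_marker in the frame of pen_tray between -0.064 and 0.064 m and y of cream_marker in the frame of pen_tray between -0.074 and 0.074 m and z of cream_marker in the frame of pen_tray between 0.008 and 0.018 m and angle between cream_marker's own x axis and vertical between 1.47 and 1.67 rad and x of grey_marker in the frame of pen_tray between -0.064 and 0.064 m and y of grey_marker in the frame of pen_tray between -0.074 and 0.074 m and z of grey_marker in the frame of pen_tray between 0.008 and 0.018 m and angle between grey_marker's own x axis and vertical between 1.47 and 1.67 rad and horizontal distance between each of blue_tape, orange_tape and tape_stand below 0.014 m and z of blue_tape in the frame of tape_stand between 0.0155 and 0.0255 m and z of orange_tape in the frame of tape_stand between 0.037 and 0.047 m and horizontal distance between ink_jar and ink_holder below 0.013 m and z of ink_jar in the frame of ink_holder between 0.004 and 0.012 m and angle between ink_jar's own z axis and vertical below 0.1 rad and linear speed of each of cream_marker, grey_marker, blue_tape, orange_tape, ink_jar below 0.02 m/s); the robot touches nothing.
It fails at once if the ink jar is tipped more than 30 degrees (angle between ink_jar's own z axis and vertical above 0.52 rad).
It fails at once if the eraser is moved by more than 30 mm (distance of eraser from where it was at the start of the episode above 0.03 m).
It fails at once if the white paper roll is moved by more than 30 mm (distance of paper_roll from where it was at the start of the episode above 0.03 m).
It also fails if it takes over 128 s, if anything falls off the work surface, if the arm or the gripper's body presses on something with over 40 N, if the wrist force passes 120 N, or if a joint passes its speed limit or range.

## Robot

A 6-joint arm with a two-finger parallel gripper is mounted at the origin on the work surface. World frame = base frame: x ahead of the robot, y to its left, z up, the work surface at z = 0. Lengths are in m, angles in rad, forces in N, time in s.
With the tool pointing down it reaches from about 0.15 to 0.775 m from the base axis. Payload 6.1 kg.
Tool frame: the origin (TCP) lies on the centre line of the jaws, within the pads' length; the fingertips stand robot.finger_overhang ahead of it and the grasp point (between the pads) lies 5 mm behind it (robot.finger_overhang is the distance from the TCP to the fingertips, in m); z points along the fingers, y is the line along which they close (so a half turn about z gives the same grasp; the last joint's range is limited). The gripper opens to 85 mm and grips with 20 to 120 N. Pads are 22 mm wide; open, the fingers measure 114 mm over their backs; the gripper's body (76 mm by 85 mm) begins 54 mm behind the grasp point. The pads swing forward as they close: fully open they stand 13 mm farther back than shut.
Start: joints at [-1.296, 0.126, -0.04, 1.405, 0, 1.571], TCP at [0.142, -0.505, 0.245] pointing down, gripper open.
Joint ranges: [-2.72, 2.72], [-0.95, 1.95], [-1.27, 1.35], [-1.78, 2.02], [-1.46, 1.47], [-3.14, 3.14]. Speed limits (rad/s): [2.39, 2.39, 3.01, 3.14, 3.14, 3.14].

## Interface

Orientations are given as a rotation vector (axis times angle).
In Python, from cell import robot gives the robot as it stands. The module is installed in compiled form; this text tells all that it offers.
- The arm moves only by the shell command python3 -m handwheel 'ROWS' [FORCE]. ROWS is text: rows parted by semicolons, each of 5 numbers parted by spaces: the opening, from 0 (shut) to 1 (fully open), then the shift along the tool's x, y, z in mm, then the turn about the tool's z in degrees. In form: fingers dx dy dz twist; .... A call has exactly 10 rows; each row is the pose to reach, as a shift and turn from the pose commanded when the call began, along the tool's axes at that moment; what a row does not reach only later rows make up. A row lasts 1/10 s, in which the tool goes at most 50 mm and 8.59 degrees, less where a joint would pass 70% of its speed; a pose out of reach is approached as far as the arm can. A call with a gripper value outside its range is refused whole. The fingers move at their own pace and stop on an object; FORCE is the grip in N (left out, the last holds). Time passes only in rows, so rows that repeat a pose let the fingers close, or fill a call up. It gives the time, the measured TCP pose, the force, the opening and the grip force at its end, in the units of the state.
- robot.state(): the state, without advancing time (a new reading comes with each control period).
- robot.camera(name): name is "scene" or "side" or "wrist"; returns (picture, depth): 400x640x3 uint8, blue, green, red; 400x640 float32, m along the optical axis (not along the pixel's ray), 0 where there is no reading.
- robot.calibration(name): a dict with "camera_matrix" (3x3 intrinsics, pixels), "dist" ([k1, k2, p1, p2, k3] as OpenCV has them; the pictures are not rectified), "rvec" (rotation vector, rad) and "tvec" (3), from world to camera coordinates, as OpenCV has them. Camera axes: x right, y down, z forward; pixel columns grow to the right and rows downward; lengths in m; the calibration is good to about 2 mm. A picture is of the moment at which its call begins: read the wrist's pose just before it. calibration takes no time and is no camera call; for the wrist camera it gives the pose at the moment of the call.
- robot.job_done(): hands the job in; it is judged then, once.
The state is a dict: "t": time; "joint_pos": joint angles; "qvel": joint speeds; "joint_efforts": joint torques, N m; "tcp_pos": TCP position; "eef_rot": TCP orientation; "contact_force": force on the tool from outside, world axes, zero at the start; "torque": the same for the moment, N m; "finger_gap": finger opening in m; "gripper_force": force on a finger pad.
Only numpy, scipy, OpenCV 4.12 (cv2) and the standard library are available. Lean on these libraries where they do the work, as an engineer would, in place of code of your own. Each camera call takes 0.05 s, during which the arm holds its last target. There are 200 camera calls.

## Working session

There is one attempt and no reset: what is moved stays moved. The work goes in short steps, Python scripts to look and compute and a shell command to move; the robot and the scene stay as the last step left them, time stands still between calls to the robot, and variables do not carry over. Pictures are saved under pics/ and viewed, at most 14 in all, crops included, and the job is handed in when it is done.

```bash
mkdir -p pics
cat > h.py <<'E'
import numpy as np, cv2
from cell import robot
def grab(name, fn=None):
    c=robot.calibration(name); im,d=robot.camera(name)
    if fn: cv2.imwrite('pics/'+fn,im)
    return im,d,c
def cloud(d,c):
    "world xyz per pixel"
    h,w=d.shape; K=np.array(c['camera_matrix'],float)
    uv=np.stack(np.meshgrid(np.arange(w),np.arange(h)),-1).reshape(-1,1,2).astype(np.float64)
    n=cv2.undistortPoints(uv,K,np.array(c['dist'],float)).reshape(h,w,2)
    p=np.dstack([n*d[...,None],d])
    R=cv2.Rodrigues(np.array(c['rvec'],float))[0]
    P=(p-np.array(c['tvec'],float).ravel())@R
    P[d==0]=np.nan
    return P
E
python3 - <<'E'
from h import *
import pickle
print(robot.state(), robot.finger_overhang)
o={}
for n in ['scene','side']:
    im,d,c=grab(n,n+'0.png'); o[n]=(im,d,c)
    R=cv2.Rodrigues(np.array(c['rvec']))[0]; print(n,-R.T@np.ravel(c['tvec']),R[2])
pickle.dump(o,open('o.pkl','wb'))
E
```

```text
{'t': 0.0, 'joint_pos': array([-1.29602023e+00,  1.26395598e-01, -4.06067388e-02,  1.40541121e+00,
        1.23932271e-05,  1.57078997e+00]), 'qvel': array([-5.91212634e-04,  1.34700803e-03, -1.20972952e-04, -1.75976953e-05,
       -8.50405127e-05, -1.26204411e-03]), 'joint_efforts': array([ 2.18227695e-03, -4.35916400e+01,  3.52922595e+01,  1.72686693e-02,
        2.54493052e-04, -5.92654725e-07]), 'tcp_pos': array([ 0.14234693, -0.50493019,  0.24452086]), 'eef_rot': array([-3.11039978e+00, -4.30050969e-01,  3.28454312e-04]), 'contact_force': array([ 0.23878277,  0.22710933, -0.333353  ]), 'torque': array([-0.0037128 ,  0.01559375,  0.05857386]), 'gripper_force': 0.0, 'finger_gap': 0.08502060278017215} 0.014
scene [1.02785429 0.04613449 0.73053471] [-0.61486071 -0.04314167 -0.78745483]
side [ 0.13333785 -0.99211764  0.83299234] [ 0.28379008  0.74608436 -0.60234651]
```

View pics/scene0.png

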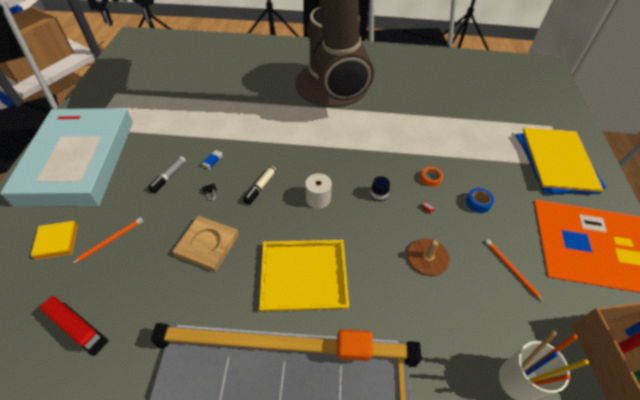

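View pics/side0.png

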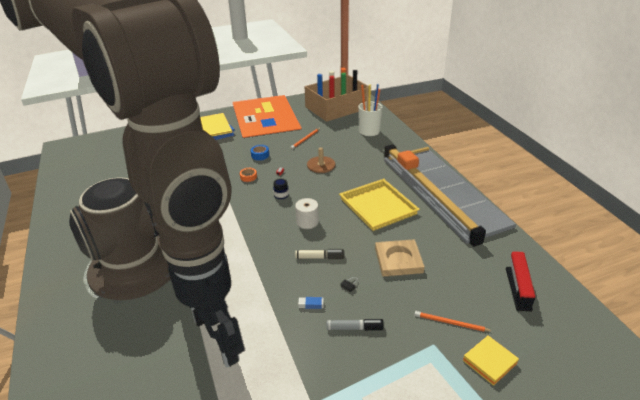

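The scene view shows the grey marker at (168,174), eraser (211,159), cream marker (260,185), paper roll (318,190), jar (381,188), orange roll (431,176), blue roll (480,200), holder (206,243), tray (304,275) and stand (428,257). The side view shows the same objects, with no occlusion that matters. Next I measure them from depth.

```bash
cat > m.py <<'E'
from h import *
import pickle
o=pickle.load(open('o.pkl','rb'))
seeds={'grey':(168,174,24),'eraser':(211,159,14),'cream':(260,185,24),'paper':(318,190,22),'jar':(381,188,16),'orange':(431,176,15),'blue':(480,200,18),'holder':(206,243,36),'tray':(304,275,52),'stand':(428,257,28)}
P=cloud(o['scene'][1],o['scene'][2]); Ps=cloud(o['side'][1],o['side'][2])
print('table z', np.nanmedian(P[215:235,330:380,2]), np.nanmedian(Ps[230:260,400:410,2]))
Q=Ps.reshape(-1,3)
for n,(u,v,r) in seeds.items():
    A=P[max(0,v-r):v+r,u-r:u+r].reshape(-1,3); A=A[np.isfinite(A[:,0])]
    a=A[(A[:,2]>.005)]
    c=np.median(a,0); R=np.ptp(a[:,:2],axis=0).max()/2+.01
    b=Q[(np.hypot(*(Q[:,:2]-c[:2]).T)<R)&(Q[:,2]>.005)]
    for nm,s in(('scene',a),('side',b)):
        if len(s)<5: print(n,nm,'few');continue
        zt=np.percentile(s[:,2],97)
        rc=cv2.minAreaRect(s[:,:2].astype(np.float32)*1000)
        top=s[s[:,2]>zt-.006]; rt=cv2.minAreaRect(top[:,:2].astype(np.float32)*1000)
        f=lambda r:[round(float(x),1) for x in (*r[0],*r[1],r[2])]
        print(n,nm,len(s),'ztop %.1f'%(zt*1000),'all',f(rc),'top',f(rt))
E
python3 m.py
```

```text
table z -0.0012174804904974545 0.010066843293259785
grey scene 412 ztop 20.7 all [427.2, -375.5, 22.5, 121.1, 67.6] top [427.0, -376.2, 22.1, 121.2, 68.5]
grey side 583 ztop 22.2 all [423.6, -390.7, 48.2, 116.9, 68.6] top [428.2, -379.1, 22.8, 116.8, 68.7]
eraser scene 180 ztop 14.6 all [364.3, -279.5, 25.1, 55.4, 68.7] top [364.2, -279.9, 24.2, 55.4, 68.7]
eraser side 260 ztop 17.1 all [365.4, -280.9, 26.2, 55.8, 64.5] top [365.4, -281.1, 25.9, 55.5, 64.5]
cream scene 382 ztop 20.4 all [438.1, -141.5, 20.7, 120.1, 67.9] top [438.0, -140.8, 20.2, 119.3, 66.7]
cream side 438 ztop 23.6 all [445.1, -141.2, 114.7, 107.7, 37.6] top [438.3, -145.2, 20.3, 119.7, 70.0]
paper scene 739 ztop 57.6 all [456.6, 2.1, 60.5, 59.2, 22.6] top [456.1, 2.0, 59.6, 59.0, 22.6]
paper side 535 ztop 61.3 all [468.2, -1.8, 63.1, 77.4, 80.5] top [458.4, 0.5, 62.4, 55.3, 69.4]
jar scene 380 ztop 46.8 all [430.9, 146.5, 41.6, 41.4, 26.2] top [428.0, 148.0, 37.9, 38.5, 56.7]
jar side 269 ztop 50.8 all [428.8, 143.6, 39.6, 45.2, 22.4] top [430.4, 145.9, 38.4, 38.0, 65.3]
orange scene 214 ztop 18.3 all [363.9, 276.
[... 267 characters left out ...]
32 ztop 27.4 all [429.7, 382.0, 63.5, 60.0, 74.1] top [431.3, 384.3, 58.2, 58.2, 74.1]
holder scene 2002 ztop 20.5 all [610.6, -226.2, 102.6, 102.1, 73.9] top [610.5, -226.4, 102.1, 102.0, 73.9]
holder side 1378 ztop 24.0 all [613.3, -229.6, 116.1, 107.1, 70.3] top [612.7, -226.8, 107.4, 99.4, 73.2]
tray scene 1137 ztop 17.6 all [662.4, -7.9, 156.3, 173.1, 7.7] top [662.4, -7.9, 156.3, 173.1, 7.7]
tray side 1368 ztop 20.6 all [655.5, -14.9, 199.7, 186.2, 6.2] top [665.8, -7.9, 156.3, 178.1, 7.8]
stand scene 1045 ztop 56.8 all [592.9, 252.7, 86.4, 87.7, 59.0] top [593.7, 252.5, 12.3, 15.5, 56.6]
stand side 391 ztop 55.4 all [594.6, 246.7, 87.0, 99.3, 12.3] top [593.8, 246.1, 11.9, 12.3, 68.3]
```

```bash
cat > to.py <<'E'
# usage: to.py x y z yaw (mm, deg; yaw of tool x mod 180) ... several targets, all relative to the present pose
import sys
from h import *
s=robot.state(); R=cv2.Rodrigues(s['eef_rot'])[0]; p=s['tcp_pos']*1000
yaw=np.degrees(np.arctan2(R[1,0],R[0,0]))
a=np.array(sys.argv[1:],float).reshape(-1,4)
print('t%.2f p'%s['t'],p.round(1),'yaw %.1f'%yaw,'q1 %.0f q6 %.0f'%tuple(np.degrees(s['joint_pos'][[0,5]])),'gap %.1f'%(s['finger_gap']*1000),'tilt %.2f'%np.degrees(np.arccos(-R[2,2])))
for x,y,z,w in a:
    d=R.T@(np.array([x,y,z])-p); t=-((w-yaw+90)%180-90)
    print('  row',d.round(1),'twist %.1f'%t)
E
python3 to.py 427 -376 120 -22  427 -376 17 -22
```

```text
t0.10 p [ 142.4 -505.   244.6] yaw 15.7 q1 -74 q6 90 gap 85.7 tilt 0.08
  row [309.  -46.7 124.6] twist 37.7
  row [309.  -46.6 227.6] twist 37.7
```

```bash
python3 -m handwheel '0.6 40 -6 16 7; 0.6 80 -12 32 14; 0.6 120 -18 48 21; 0.6 160 -24 64 28; 0.6 200 -30 80 35; 0.6 240 -36 97 37.7; 0.6 280 -42 113 37.7; 0.6 309 -46.7 124.6 37.7; 0.6 309 -46.7 124.6 37.7; 0.6 309 -46.7 124.6 37.7' 30; python3 to.py 427 -376 17 -22
python3 - <<'E'
from h import *
im,d,c=grab('wrist','w1.png')
P=cloud(d,c); m=(P[...,2]>.008)&(P[...,2]<.03)&(np.hypot(P[...,0]-.427,P[...,1]+.376)<.075)
s=P[m]; print(len(s),s[:,2].max(),cv2.minAreaRect(s[:,:2].astype(np.float32)*1000))
E
```

```text
t: 1.1
tcp_pos: [0.4271, -0.3759, 0.12]
eef_rot: [-3.084, 0.596, 0.003]
contact_force: [0.3, 0.3, 0.2]
finger_gap: 0.0508
gripper_force: 0.0
t1.10 p [ 427.1 -375.9  120. ] yaw -21.9 q1 -41 q6 161 gap 50.8 tilt 0.11
  row [1.00e-01 2.00e-01 1.03e+02] twist 0.1
3578 0.022141803555072986 ((428.1029968261719, -375.65875244140625), (20.20912742614746, 119.7362060546875), 68.39631652832031)
```

View pics/w1.png

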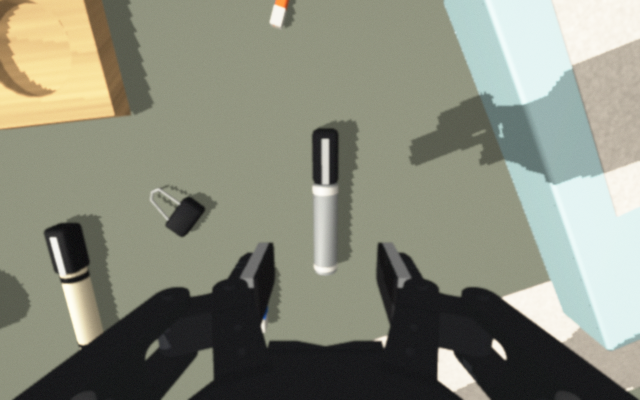

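The wrist view shows the grey marker centred between the fingers at (325,205), aligned with the tool, and its position matches my estimate within 1 mm. Descending to grip it.

```bash
python3 -m handwheel '0.6 1 0 30 0.3; 0.6 1 0 60 0.3; 0.6 1 0 85 0.3; 0.6 1 0 103 0.3; 0.6 1 0 103 0.3; 0 1 0 103 0.3; 0 1 0 103 0.3; 0 1 0 103 0.3; 0 1 0 103 0.3; 0 1 0 103 0.3' 30; python3 -m handwheel '0 0 0 0 0; 0 0 0 -20 0; 0 0 0 -50 0; 0 0 0 -80 0; 0 0 0 -110 0; 0 0 0 -110 -8; 0 0 0 -110 -16; 0 0 0 -110 -24; 0 0 0 -110 -32; 0 0 0 -110 -40'; python3 -c "
from math import *
a=radians(7.7)
for x in(-27,27): print(662.5+x*cos(a),-8+x*sin(a))"; python3 to.py 636 -11.6 110 97.7 636 -11.6 21 97.7
```

```text
t: 2.15
tcp_pos: [0.4287, -0.378, 0.0196]
eef_rot: [3.08, -0.606, 0.003]
contact_force: [-2.5, -0.2, 7.4]
finger_gap: 0.0184
gripper_force: 30.0
t: 3.15
tcp_pos: [0.4283, -0.3769, 0.1283]
eef_rot: [3.102, 0.494, 0.001]
contact_force: [0.6, -0.5, -0.3]
finger_gap: 0.0185
gripper_force: 29.5
635.7434536076994 -11.617627006293885
689.2565463923006 -4.382372993706115
t3.15 p [ 428.3 -376.9  128.3] yaw 18.1 q1 -41 q6 121 gap 18.5 tilt 0.05
  row [ 310.8 -282.7   18.3] twist -79.6
  row [ 310.8 -282.8  107.3] twist -79.6
```

```bash
python3 -m handwheel '0 32 -29 0 -8; 0 64 -58 2 -16; 0 96 -87 4 -24; 0 128 -116 6 -32; 0 160 -145 8 -40; 0 192 -174 10 -48; 0 224 -203 12 -56; 0 256 -232 14 -64; 0 290 -262 16 -72; 0 310.8 -282.7 18 -79.6'; python3 to.py 636 -11.6 25 97.7
```

```text
t: 4.15
tcp_pos: [0.6395, -0.01, 0.1101]
eef_rot: [2.065, 2.367, 0.002]
contact_force: [0.1, -0.5, -0.7]
finger_gap: 0.0183
gripper_force: 29.5
t4.15 p [639.5 -10.  110.1] yaw 97.8 q1 -1 q6 81 gap 18.3 tilt 0.09
  row [-1.1 -3.8 85.1] twist 0.1
```

```bash
python3 -m handwheel '0 0 0 0 0; 0 0 0 20 0; 0 0 0 45 0; 0 0 0 65 0; 0 0 0 78 0; 0 0 0 84 0; 0 0 0 85 0; 0 0 0 85 0; 0 0 0 85 0; 0 0 0 85 0'; python3 -m handwheel '0.4 0 0 0 0; 0.4 0 0 0 0; 0.4 0 0 0 0; 0.4 0 0 0 0; 0.4 0 0 -20 0; 0.4 0 0 -50 0; 0.4 0 0 -90 0; 0.6 0 0 -110 0; 0.6 0 0 -120 0; 0.6 0 0 -120 0';  python3 to.py 438 -141 120 -22  438 -141 120 158
python3 - <<'E'
from h import *
im,d,c=grab('wrist','w2.png')
E
```

```text
t: 5.15
tcp_pos: [0.6386, -0.0129, 0.0257]
eef_rot: [2.074, 2.358, 0.002]
contact_force: [-0.6, 0.3, 0.4]
finger_gap: 0.0189
gripper_force: 29.5
t: 6.15
tcp_pos: [0.6387, -0.0129, 0.1459]
eef_rot: [2.073, 2.358, 0.002]
contact_force: [0.1, 0.9, -0.9]
finger_gap: 0.0511
gripper_force: 0.0
t6.15 p [638.7 -12.9 145.9] yaw 97.3 q1 -1 q6 81 gap 51.1 tilt 0.13
  row [-101.4 -215.4   25.5] twist -60.7
  row [-101.4 -215.4   25.5] twist -60.7
```

View pics/w2.png

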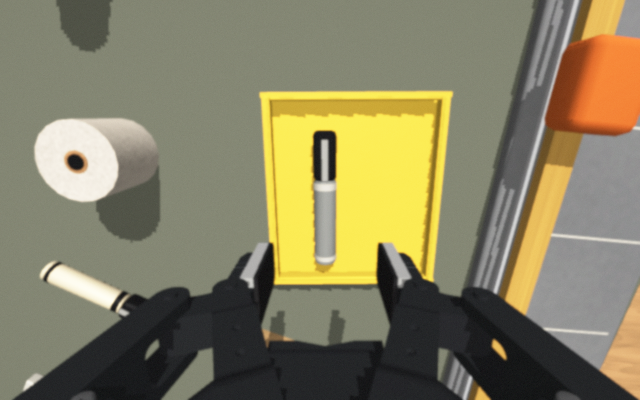

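The grey marker lies flat in the tray at (325,198), parallel to the walls. Next is the cream marker.

```bash
python3 -m handwheel '0.6 -15 -32 3 -8; 0.6 -30 -64 6 -16; 0.6 -45 -96 9 -24; 0.6 -60 -128 12 -32; 0.6 -75 -160 16 -40; 0.6 -90 -190 22 -48; 0.6 -101.4 -215.4 25.5 -56; 0.6 -101.4 -215.4 25.5 -60.7; 0.6 -101.4 -215.4 25.5 -60.7; 0.6 -101.4 -215.4 25.5 -60.7'
python3 - <<'E'
from h import *
im,d,c=grab('wrist','w3.png')
P=cloud(d,c); m=(P[...,2]>.008)&(P[...,2]<.03)&(np.hypot(P[...,0]-.438,P[...,1]+.141)<.075)
s=P[m]; print(len(s),s[:,2].max(),cv2.minAreaRect(s[:,:2].astype(np.float32)*1000))
E
python3 to.py 438 -141 21 158
```

```text
t: 7.2
tcp_pos: [0.4369, -0.1408, 0.1181]
eef_rot: [-0.601, -3.082, -0.0]
contact_force: [0.1, -0.2, -0.0]
finger_gap: 0.051
gripper_force: 0.0
3585 0.02201121428998352 ((437.4648132324219, -140.53103637695312), (20.23194122314453, 119.1874008178711), 68.42208099365234)
t7.25 p [ 437.2 -140.7  118.4] yaw 158.0 q1 -18 q6 4 gap 51.5 tilt 0.07
  row [-0.9  0.  97.4] twist -0.0
```

```bash
python3 -m handwheel '0.6 0 0 30 0; 0.6 0 0 60 0; 0.6 0 0 85 0; 0.6 0 0 97 0; 0.6 0 0 97 0; 0 0 0 97 0; 0 0 0 97 0; 0 0 0 97 0; 0 0 0 97 0; 0 0 0 97 0' 30; python3 to.py;  python3 -m handwheel '0 0 0 0 0; 0 0 0 -20 0; 0 0 0 -50 0; 0 0 0 -80 0; 0 0 0 -110 0; 0 0 0 -110 8; 0 0 0 -110 16; 0 0 0 -110 24; 0 0 0 -110 32; 0 0 0 -110 40';  python3 to.py 690 -4.4 110 97.7
```

```text
t: 8.25
tcp_pos: [0.4385, -0.1413, 0.0236]
eef_rot: [0.598, 3.081, -0.0]
contact_force: [0.2, 0.8, 6.8]
finger_gap: 0.0186
gripper_force: 29.5
t8.25 p [ 438.5 -141.3   23.6] yaw 158.0 q1 -18 q6 4 gap 18.6 tilt 0.17
t: 9.25
tcp_pos: [0.4373, -0.1411, 0.1326]
eef_rot: [1.625, 2.688, 0.0]
contact_force: [-0.3, 0.9, -0.5]
finger_gap: 0.0181
gripper_force: 29.6
t9.25 p [ 437.3 -141.1  132.6] yaw 117.7 q1 -18 q6 44 gap 18.1 tilt 0.04
  row [  3.5 287.2  22.7] twist 20.0
```

```bash
python3 -m handwheel '0 0 40 3 5; 0 1 80 6 10; 0 1 120 9 15; 0 2 160 12 20; 0 2 200 15 20; 0 3 240 19 20; 0 3.5 272 22 20; 0 3.5 287.2 22.7 20; 0 3.5 287.2 22.7 20; 0 3.5 287.2 22.7 20';  python3 to.py 690 -4.4 28 97.7
```

```text
t: 10.25
tcp_pos: [0.6887, -0.003, 0.1093]
eef_rot: [-2.06, -2.372, 0.001]
contact_force: [0.0, -0.1, -0.7]
finger_gap: 0.0183
gripper_force: 29.6
t10.25 p [688.7  -3.  109.3] yaw 98.1 q1 -0 q6 82 gap 18.3 tilt 0.05
  row [-1.6  1.1 81.3] twist 0.4
```

```bash
python3 -m handwheel '0 0 0 0 0; 0 0 0 20 0; 0 0 0 45 0; 0 0 0 65 0; 0 0 0 75 0; 0 0 0 80 0; 0 0 0 81 0; 0 0 0 81 0; 0 0 0 81 0; 0 0 0 81 0'; python3 -m handwheel '0.4 0 0 0 0; 0.4 0 0 0 0; 0.4 0 0 0 0; 0.4 0 0 0 0; 0.4 0 0 -20 0; 0.4 0 0 -50 0; 0.4 0 0 -90 0; 1 0 0 -110 0; 1 0 0 -120 0; 1 0 0 -120 0';  python3 to.py 428.5 147.5 120 98
python3 - <<'E'
from h import *
im,d,c=grab('wrist','w4.png')
E
```

```text
t: 11.25
tcp_pos: [0.6897, -0.0028, 0.0295]
eef_rot: [2.059, 2.371, 0.002]
contact_force: [0.1, -0.0, -0.0]
finger_gap: 0.0181
gripper_force: 29.6
t: 12.25
tcp_pos: [0.6898, -0.0029, 0.1498]
eef_rot: [2.059, 2.37, 0.002]
contact_force: [-0.1, -0.4, -1.0]
finger_gap: 0.0759
gripper_force: 0.0
t12.25 p [689.8  -2.9 149.8] yaw 98.0 q1 -0 q6 82 gap 75.9 tilt 0.14
  row [ 185.5 -237.8   29.2] twist 0.0
```

View pics/w4.png

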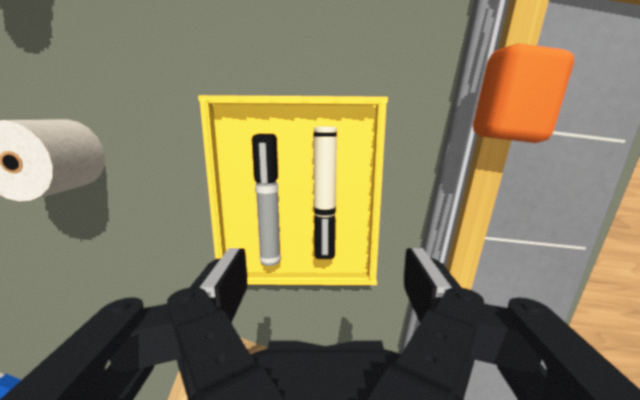

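Both markers lie flat, side by side in the tray at (267,200) and (325,193). Moving on to the jar.

```bash
python3 -m handwheel '1 25 -32 4 0; 1 50 -64 8 0; 1 75 -96 12 0; 1 100 -128 16 0; 1 125 -160 20 0; 1 150 -192 24 0; 1 175 -224 28 0; 1 185.5 -237.8 29.2 0; 1 185.5 -237.8 29.2 0; 1 185.5 -237.8 29.2 0'
python3 - <<'E'
from h import *
im,d,c=grab('wrist')
P=cloud(d,c); m=(P[...,2]>.040)&(P[...,2]<.055)&(np.hypot(P[...,0]-.4285,P[...,1]-.1475)<.04)
s=P[m]; print(len(s),s[:,2].max(),cv2.minAreaRect(s[:,:2].astype(np.float32)*1000))
E
python3 to.py 428.5 147.5 31 98
```

```text
t: 13.3
tcp_pos: [0.428, 0.1474, 0.1188]
eef_rot: [2.059, 2.372, -0.001]
contact_force: [0.9, 1.0, 0.5]
finger_gap: 0.0857
gripper_force: 0.0
2385 0.04773137826773891 ((428.61651611328125, 148.6673583984375), (38.93589782714844, 38.665435791015625), 50.277610778808594)
t13.35 p [428.5 147.3 119. ] yaw 98.0 q1 19 q6 101 gap 85.5 tilt 0.02
  row [ 0.2 -0.  88. ] twist 0.0
```

```bash
python3 -m handwheel '1 1 0 25 0; 1 1 0 50 0; 1 1 0 70 0; 1 1 0 83 0; 1 1 0 88 0; 0.2 1 0 88 0; 0.2 1 0 88 0; 0.2 1 0 88 0; 0.2 1 0 88 0; 0.2 1 0 88 0' 40; python3 -m handwheel '0.2 0 0 0 0; 0.2 0 0 0 0; 0.2 0 0 -15 0; 0.2 0 0 -35 0; 0.2 0 0 -60 0; 0.2 0 0 -85 0; 0.2 0 0 -100 0; 0.2 0 0 -100 0; 0.2 0 0 -100 0; 0.2 0 0 -100 0'; python3 to.py 610.8 -226.4 135 98
python3 - <<'E'
from h import *
im,d,c=grab('scene'); cv2.imwrite('pics/s5.png',cv2.resize(im[60:300,200:560],None,fx=2,fy=2))
E
```

```text
t: 14.35
tcp_pos: [0.4286, 0.1487, 0.0324]
eef_rot: [2.059, 2.371, 0.003]
contact_force: [0.5, -1.1, 5.3]
finger_gap: 0.042
gripper_force: 40.5
t: 15.35
tcp_pos: [0.4268, 0.1483, 0.1301]
eef_rot: [-2.059, -2.371, 0.002]
contact_force: [0.7, 0.2, -0.2]
finger_gap: 0.0422
gripper_force: 41.0
t15.35 p [426.8 148.3 130.1] yaw 98.0 q1 19 q6 101 gap 42.2 tilt 0.11
  row [-396.8  129.7   -5. ] twist 0.0
```

View pics/s5.png

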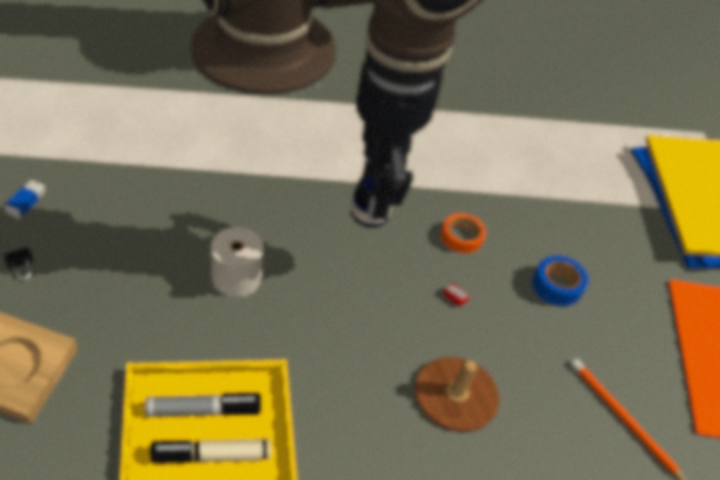

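The jar is gripped and upright at (370,205) in the crop. Carrying it smoothly to the holder.

```bash
python3 -m handwheel '0.2 -15 5 -1 0; 0.2 -40 13 -2 0; 0.2 -75 25 -3 0; 0.2 -115 38 -4 0; 0.2 -155 51 -5 0; 0.2 -195 64 -5 0; 0.2 -235 77 -5 0; 0.2 -275 90 -5 0; 0.2 -312 102 -5 0; 0.2 -345 113 -5 0'; python3 -m handwheel '0.2 -22 7 0 0; 0.2 -38 12 0 0; 0.2 -47 15.5 0 0; 0.2 -51.8 16.7 0 0; 0.2 -51.8 16.7 0 0; 0.2 -51.8 16.7 0 0; 0.2 -51.8 16.7 0 0; 0.2 -51.8 16.7 0 0; 0.2 -51.8 16.7 0 0; 0.2 -51.8 16.7 0 0'; python3 to.py 610.8 -226.4 42 98
python3 - <<'E'
from h import *
im,d,c=grab('side'); cv2.imwrite('pics/s6.png',cv2.resize(im[120:320,280:520],None,fx=2.5,fy=2.5))
E
```

```text
t: 16.4
tcp_pos: [0.5878, -0.1791, 0.1348]
eef_rot: [-2.06, -2.37, 0.001]
contact_force: [1.0, -0.1, -1.1]
finger_gap: 0.0418
gripper_force: 40.9
t: 17.4
tcp_pos: [0.6115, -0.226, 0.1365]
eef_rot: [2.06, 2.372, 0.0]
contact_force: [0.5, -0.3, -1.7]
finger_gap: 0.042
gripper_force: 40.9
t17.40 p [ 611.5 -226.   136.5] yaw 98.1 q1 -20 q6 62 gap 42.0 tilt 0.02
  row [-0.3 -0.8 94.5] twist 0.1
```

View pics/s6.png

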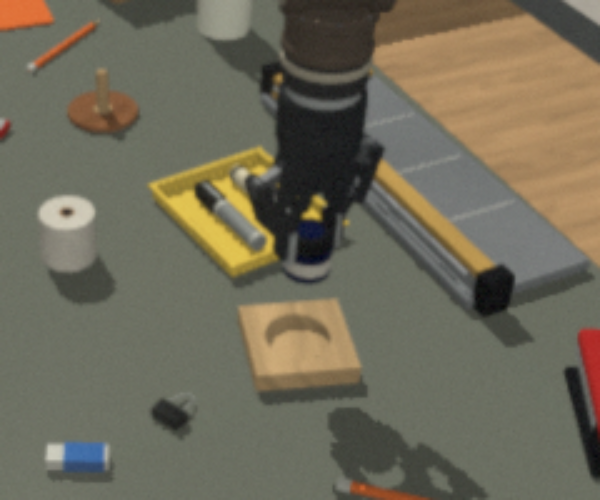

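The jar hangs upright at (307,245) and the well is clear. Lowering it.

```bash
python3 -m handwheel '0.2 0 0 12 0; 0.2 0 0 30 0; 0.2 0 0 50 0; 0.2 0 0 68 0; 0.2 0 0 80 0; 0.2 0 0 88 0; 0.2 0 0 92 0; 0.2 0 0 94 0; 0.2 0 0 95 0; 0.2 0 0 95 0'; python3 to.py
```

```text
t: 18.45
tcp_pos: [0.6119, -0.2264, 0.0419]
eef_rot: [2.059, 2.371, 0.001]
contact_force: [0.2, 1.2, -1.0]
finger_gap: 0.0424
gripper_force: 40.9
t18.45 p [ 611.9 -226.4   41.9] yaw 98.0 q1 -20 q6 62 gap 42.4 tilt 0.06
```

```bash
python3 -m handwheel '0.2 0 0 0.5 0; 0.2 0 0 1 0; 0.2 0 0 1.3 0; 0.2 0 0 1.3 0; 0.6 0 0 1.3 0; 0.75 0 0 1.3 0; 0.75 0 0 1.3 0; 0.75 0 0 1.3 0; 0.75 0 0 1.3 0; 0.75 0 0 1.3 0';  python3 -m handwheel '0.75 0 0 0 0; 0.75 0 0 -10 0; 0.75 0 0 -30 0; 0.75 0 0 -60 0; 0.75 0 0 -90 0; 0.8 0 0 -110 0; 1 0 0 -120 0; 1 0 0 -120 0; 1 0 0 -120 0; 1 0 0 -120 0';  python3 to.py 431.2 384.9 120 98
python3 - <<'E'
from h import *
im,d,c=grab('wrist','w7.png'); P=cloud(d,c)
r=np.hypot(P[...,0]-.611,P[...,1]+.2264)
s=P[(r<.04)&(P[...,2]>.044)]; print(s[:,2].max(),np.median(s[:,2]),cv2.minAreaRect(s[:,:2].astype(np.float32)*1000))
s=P[(r<.12)&(P[...,2]>.015)&(P[...,2]<.024)&(P[...,0]>.55)]; print(cv2.minAreaRect(s[:,:2].astype(np.float32)*1000))
E
```

```text
t: 19.45
tcp_pos: [0.6115, -0.2262, 0.0399]
eef_rot: [-2.06, -2.372, 0.0]
contact_force: [-0.3, 0.0, 0.1]
finger_gap: 0.0638
gripper_force: 0.0
t: 20.45
tcp_pos: [0.6108, -0.226, 0.1584]
eef_rot: [-2.059, -2.37, 0.001]
contact_force: [0.1, -0.3, 0.2]
finger_gap: 0.0854
gripper_force: 0.0
t20.45 p [ 610.8 -226.   158.4] yaw 98.0 q1 -20 q6 62 gap 85.4 tilt 0.14
  row [630.  -92.3  39.3] twist 0.0
0.24377521258983542 0.22893096477582212 ((610.7523193359375, -225.14381408691406), (79.83466339111328, 41.62554931640625), 8.586991310119629)
((612.3460693359375, -225.1208953857422), (100.37458801269531, 100.42243957519531), 74.03660583496094)
```

View pics/w7.png

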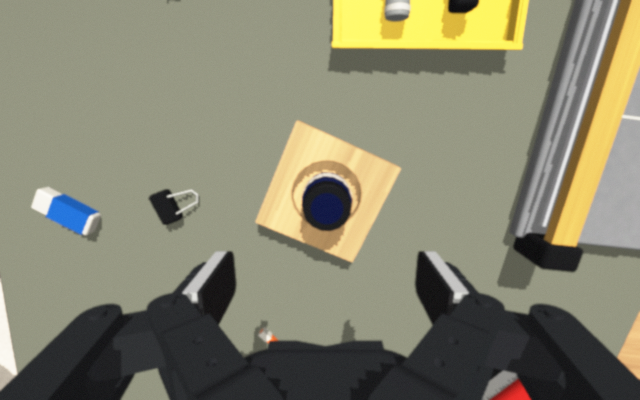

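The jar stands upright in the well at (326,200). Moving to the blue tape.

```bash
python3 -m handwheel '1 40 -6 0 0; 1 85 -12 0 0; 1 130 -19 0 0; 1 175 -26 0 0; 1 220 -32 0 0; 1 265 -39 0 0; 1 310 -45 0 0; 1 355 -52 0 0; 1 400 -59 0 0; 1 445 -65 0 0'; python3 -m handwheel '1 45 -7 10 0; 1 90 -13 20 0; 1 135 -20 30 0; 1 170 -25 36 0; 1 185 -27.3 39 0; 1 185 -27.3 39.3 0; 1 185 -27.3 39.3 0; 1 185 -27.3 39.3 0; 1 185 -27.3 39.3 0; 1 185 -27.3 39.3 0'
python3 - <<'E'
from h import *
im,d,c=grab('wrist')
P=cloud(d,c); m=(P[...,2]>.012)&(P[...,2]<.035)&(np.hypot(P[...,0]-.431,P[...,1]-.385)<.045)
s=P[m]; print(len(s),s[:,2].max(),cv2.minAreaRect(s[:,:2].astype(np.float32)*1000))
E
python3 to.py 431.2 384.9 22 98
```

```text
t: 21.5
tcp_pos: [0.4836, 0.2067, 0.1592]
eef_rot: [-2.06, -2.371, 0.002]
contact_force: [0.6, 0.3, -0.4]
finger_gap: 0.0856
gripper_force: 0.0
t: 22.5
tcp_pos: [0.4325, 0.3838, 0.1211]
eef_rot: [2.062, 2.37, 0.001]
contact_force: [0.8, -0.1, -0.1]
finger_gap: 0.0856
gripper_force: 0.0
3038 0.02618801489975977 ((431.1673278808594, 387.7839660644531), (58.793331146240234, 58.75330352783203), 7.500270843505859)
t22.55 p [432.5 383.9 121.1] yaw 98.0 q1 42 q6 124 gap 85.2 tilt 0.03
  row [ 1.1 -1.2 99.1] twist -0.0
```

```bash
python3 -m handwheel '1 2 -1.2 25 0; 1 2 -1.2 50 0; 1 2 -1.2 75 0; 1 2 -1.2 92 0; 1 2 -1.2 99 0; 0.4 2 -1.2 99 0; 0.4 2 -1.2 99 0; 0.4 2 -1.2 99 0; 0.4 2 -1.2 99 0; 0.4 2 -1.2 99 0' 40; python3 -m handwheel '0.4 0 0 0 0; 0.4 0 0 0 0; 0.4 0 0 -15 0; 0.4 0 0 -40 0; 0.4 0 0 -75 0; 0.4 0 0 -110 0; 0.4 0 0 -120 0; 0.4 0 0 -120 0; 0.4 0 0 -120 0; 0.4 0 0 -120 0'; python3 to.py 593.7 252 140 98
```

```text
t: 23.55
tcp_pos: [0.4314, 0.3871, 0.0232]
eef_rot: [2.06, 2.371, 0.004]
contact_force: [-0.4, -1.3, 6.5]
finger_gap: 0.0585
gripper_force: 43.4
t: 24.55
tcp_pos: [0.4297, 0.3858, 0.1396]
eef_rot: [-2.06, -2.371, 0.005]
contact_force: [0.0, 0.1, -1.9]
finger_gap: 0.0585
gripper_force: 43.2
t24.55 p [429.7 385.8 139.6] yaw 98.0 q1 42 q6 124 gap 58.5 tilt 0.19
  row [-155.4  143.6   -0.5] twist 0.0
```

```bash
python3 -m handwheel '0.4 -15 14 0 0; 0.4 -45 42 0 0; 0.4 -80 74 0 0; 0.4 -115 106 0 0; 0.4 -140 130 0 0; 0.4 -152 141 0 0; 0.4 -155.4 143.2 0 0; 0.4 -155.4 143.2 0 0; 0.4 -155.4 143.2 0 0; 0.4 -155.4 143.2 0 0'; python3 to.py 593.3 252 33 98
python3 - <<'E'
from h import *
im,d,c=grab('wrist'); im2,d2,c2=grab('side'); cv2.imwrite('pics/c8.png',np.hstack([cv2.resize(im,None,fx=.7,fy=.7),cv2.resize(im2[80:220,250:390],(280,280))]))
E
```

```text
t: 25.55
tcp_pos: [0.593, 0.2538, 0.1418]
eef_rot: [-2.058, -2.374, 0.0]
contact_force: [-1.8, -0.1, -0.4]
finger_gap: 0.0583
gripper_force: 43.2
t25.55 p [593.  253.8 141.8] yaw 98.2 q1 23 q6 105 gap 58.3 tilt 0.02
  row [-1.800e+00  1.000e-01  1.088e+02] twist 0.2
```

View pics/c8.png

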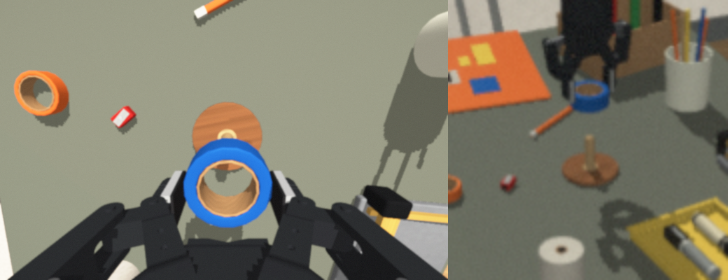

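The roll hangs level and in line with the dowel. Lowering it.

```bash
python3 -m handwheel '0.4 -1 0 12 0; 0.4 -1 0 30 0; 0.4 -1 0 45 0; 0.4 -1 0 60 0; 0.4 -1 0 75 0; 0.4 -1 0 90 0; 0.4 -1 0 100 0; 0.4 -1 0 106 0; 0.4 -1 0 109 0; 0.4 -1 0 109 0'; python3 to.py
```

```text
t: 26.65
tcp_pos: [0.5941, 0.2517, 0.0326]
eef_rot: [-2.06, -2.372, 0.0]
contact_force: [-0.9, -0.1, -0.4]
finger_gap: 0.0584
gripper_force: 43.2
t26.65 p [594.1 251.7  32.6] yaw 98.0 q1 23 q6 105 gap 58.4 tilt 0.01
```

```bash
python3 -m handwheel '0.4 0 0 1 0; 0.4 0 0 1.3 0; 0.4 0 0 1.3 0; 0.8 0 0 1.3 0; 0.9 0 0 1.3 0; 0.9 0 0 1.3 0; 0.9 0 0 1.3 0; 0.9 0 0 1.3 0; 0.9 0 0 1.3 0; 0.9 0 0 1.3 0';  python3 -m handwheel '0.9 0 0 -10 0; 0.9 0 0 -30 0; 0.9 0 0 -60 0; 0.9 0 0 -90 0; 1 0 0 -110 0; 1 0 0 -110 0; 1 0 0 -110 0; 1 0 0 -110 0; 1 0 0 -110 0; 1 0 0 -110 0';  python3 to.py 364 276 120 98
python3 - <<'E'
from h import *
im,d,c=grab('wrist','w9.png'); P=cloud(d,c)
r=np.hypot(P[...,0]-.594,P[...,1]-.252)
s=P[(r<.05)&(P[...,2]>.025)&(P[...,2]<.04)]; print(np.median(s[:,2]),cv2.minAreaRect(s[:,:2].astype(np.float32)*1000))
s=P[(r<.03)&(P[...,2]>.05)&(P[...,2]<.07)]; print(np.median(s,0))
E
```

```text
t: 27.65
tcp_pos: [0.5942, 0.2516, 0.0314]
eef_rot: [2.06, 2.372, -0.0]
contact_force: [-0.1, 0.1, 0.6]
finger_gap: 0.0769
gripper_force: 0.0
t: 28.65
tcp_pos: [0.5937, 0.2514, 0.1403]
eef_rot: [-2.06, -2.371, 0.003]
contact_force: [0.3, 0.0, -0.2]
finger_gap: 0.0855
gripper_force: 0.0
t28.65 p [593.7 251.4 140.3] yaw 98.0 q1 23 q6 105 gap 85.5 tilt 0.11
  row [  56.5 -223.9   20.6] twist 0.0
0.031826074067329985 ((595.2921142578125, 252.84365844726562), (58.77914047241211, 58.86033248901367), 42.67555618286133)
[0.59271033 0.25634656 0.05970028]
```

View pics/w9.png

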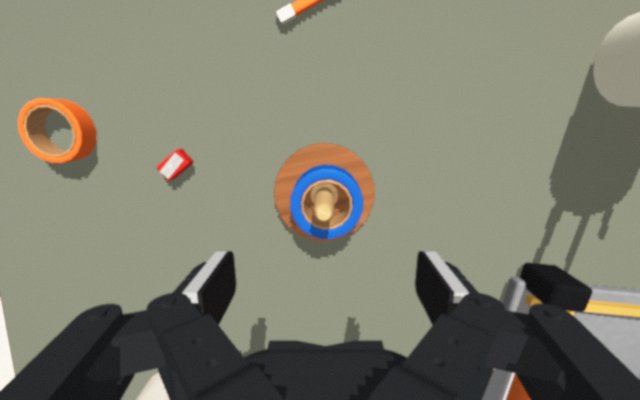

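Blue is on the dowel, flat on the base at about (326,203), and its top is at 32 mm (expected 33). I will measure the base centre in the same view, then go to the orange roll.

```bash
python3 - <<'E'
from h import *
im,d,c=grab('wrist'); P=cloud(d,c)
r=np.hypot(P[...,0]-.594,P[...,1]-.252)
s=P[(r<.06)&(P[...,2]>.004)&(P[...,2]<.012)]; print(np.median(s[:,2]),cv2.minEnclosingCircle(s[:,:2].astype(np.float32)*1000))
E
python3 -m handwheel '1 10 -40 4 0; 1 20 -80 8 0; 1 30 -120 12 0; 1 40 -160 16 0; 1 50 -200 20 0; 1 56 -222 20.6 0; 1 56.5 -223.9 20.6 0; 1 56.5 -223.9 20.6 0; 1 56.5 -223.9 20.6 0; 1 56.5 -223.9 20.6 0'
python3 - <<'E'
from h import *
im,d,c=grab('wrist')
P=cloud(d,c); m=(P[...,2]>.010)&(P[...,2]<.03)&(np.hypot(P[...,0]-.364,P[...,1]-.276)<.045)
s=P[m]; print(len(s),s[:,2].max(),cv2.minAreaRect(s[:,:2].astype(np.float32)*1000))
E
python3 to.py 364 276 20 98
```

```text
0.007058484894426742 ((592.9656982421875, 254.38262939453125), 44.9779167175293)
t: 29.75
tcp_pos: [0.3657, 0.2763, 0.1208]
eef_rot: [2.061, 2.37, 0.0]
contact_force: [-0.9, -0.0, 0.1]
finger_gap: 0.0859
gripper_force: 0.0
1659 0.019316107386659336 ((364.365966796875, 278.85491943359375), (51.06618881225586, 50.68854522705078), 47.28159713745117)
t29.80 p [365.6 276.2 120.7] yaw 98.0 q1 37 q6 119 gap 85.1 tilt 0.01
  row [ -0.   -1.6 100.7] twist -0.0
```

```bash
python3 -m handwheel '1 1.5 -1.4 25 0; 1 1.5 -1.4 50 0; 1 1.5 -1.4 75 0; 1 1.5 -1.4 92 0; 1 1.5 -1.4 99 0; 0.3 1.5 -1.4 99 0; 0.3 1.5 -1.4 99 0; 0.3 1.5 -1.4 99 0; 0.3 1.5 -1.4 99 0; 0.3 1.5 -1.4 99 0' 40; python3 -m handwheel '0.3 0 0 0 0; 0.3 0 0 0 0; 0.3 0 0 -15 0; 0.3 0 0 -40 0; 0.3 0 0 -75 0; 0.3 0 0 -110 0; 0.3 0 0 -120 0; 0.3 0 0 -120 0; 0.3 0 0 -120 0; 0.3 0 0 -120 0'; python3 to.py 594 253 140 98
```

```text
t: 30.8
tcp_pos: [0.3639, 0.2781, 0.0233]
eef_rot: [2.06, 2.371, 0.004]
contact_force: [-1.0, -1.6, 6.7]
finger_gap: 0.0493
gripper_force: 40.8
t: 31.8
tcp_pos: [0.3622, 0.277, 0.1403]
eef_rot: [-2.06, -2.371, 0.004]
contact_force: [-0.0, -0.2, -1.2]
finger_gap: 0.0493
gripper_force: 41.5
t31.80 p [362.2 277.  140.3] yaw 98.0 q1 37 q6 119 gap 49.3 tilt 0.14
  row [-5.620e+01  2.261e+02 -2.000e-01] twist 0.0
```

```bash
python3 -m handwheel '0.3 -4 16 0 0; 0.3 -12 50 0 0; 0.3 -22 90 0 0; 0.3 -33 132 0 0; 0.3 -43 172 0 0; 0.3 -50 203 0 0; 0.3 -54.5 220 0 0; 0.3 -56.2 226 0 0; 0.3 -56.2 226 0 0; 0.3 -56.2 226 0 0'; python3 to.py 594 253 58 98
python3 - <<'E'
from h import *
im,d,c=grab('wrist'); im2,d2,c2=grab('side'); cv2.imwrite('pics/c10.png',np.hstack([cv2.resize(im,None,fx=.7,fy=.7),cv2.resize(im2[80:220,250:390],(280,280))]))
E
```

```text
t: 32.8
tcp_pos: [0.5939, 0.2534, 0.1412]
eef_rot: [-2.059, -2.371, 0.002]
contact_force: [0.4, 0.1, -0.1]
finger_gap: 0.0494
gripper_force: 41.5
t32.80 p [593.9 253.4 141.2] yaw 98.1 q1 23 q6 105 gap 49.4 tilt 0.08
  row [-0.3  0.2 83.2] twist 0.1
```

View pics/c10.png

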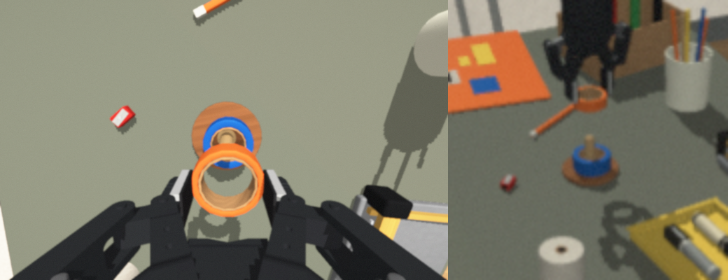

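The orange roll is held level, centred over the stand in the wrist view at (228,180). Lowering and releasing it.

```bash
python3 -m handwheel '0.3 0 0 10 0; 0.3 0 0 25 0; 0.3 0 0 40 0; 0.3 0 0 55 0; 0.3 0 0 67 0; 0.3 0 0 76 0; 0.3 0 0 81 0; 0.3 0 0 83 0; 0.3 0 0 84 0; 0.3 0 0 84 0'; python3 to.py;  python3 -m handwheel '0.3 0 0 0.7 0; 0.3 0 0 0.7 0; 0.7 0 0 0.7 0; 0.8 0 0 0.7 0; 0.85 0 0 0.7 0; 0.85 0 0 0.7 0; 0.85 0 0 0.7 0; 0.85 0 0 0.7 0; 0.85 0 0 0.7 0; 0.85 0 0 0.7 0'; python3 -m handwheel '0.9 0 0 -10 0; 0.9 0 0 -30 0; 0.9 0 0 -60 0; 0.9 0 0 -90 0; 1 0 0 -110 0; 1 0 0 -130 0; 1 0 0 -130 0; 1 0 0 -130 0; 1 0 0 -130 0; 1 0 0 -130 0'
python3 - <<'E'
from h import *
im,d,c=grab('wrist'); P=cloud(d,c)
r=np.hypot(P[...,0]-.594,P[...,1]-.253)
s=P[(r<.05)&(P[...,2]>.044)&(P[...,2]<.055)]; print(np.median(s[:,2]),cv2.minAreaRect(s[:,:2].astype(np.float32)*1000))
s=P[(r<.06)&(P[...,2]>.004)&(P[...,2]<.012)]; print(cv2.minEnclosingCircle(s[:,:2].astype(np.float32)*1000))
im2,d2,c2=grab('side'); cv2.imwrite('pics/c11.png',im2); 
im3,d3,c3=grab('scene'); cv2.imwrite('pics/c11.png',np.hstack([cv2.resize(im3[120:320,140:470],(440,267)),cv2.resize(im2[120:320,240:460],(293,267))]))
E
```

```text
t: 33.9
tcp_pos: [0.5949, 0.2536, 0.0582]
eef_rot: [2.06, 2.371, 0.001]
contact_force: [0.3, 0.6, 0.0]
finger_gap: 0.0494
gripper_force: 41.5
t33.90 p [594.9 253.6  58.2] yaw 98.0 q1 23 q6 105 gap 49.4 tilt 0.05
t: 34.9
tcp_pos: [0.5946, 0.2535, 0.0571]
eef_rot: [-2.06, -2.372, 0.0]
contact_force: [0.4, 0.2, -0.5]
finger_gap: 0.0725
gripper_force: 0.0
t: 35.9
tcp_pos: [0.594, 0.2533, 0.1856]
eef_rot: [-2.059, -2.371, 0.003]
contact_force: [0.8, -0.4, 0.6]
finger_gap: 0.0854
gripper_force: 0.0
0.049766123600859 ((595.843505859375, 254.6339874267578), (50.70891189575195, 51.17702865600586), 88.57801818847656)
((593.0458374023438, 254.41159057617188), 44.96002197265625)
```

View pics/c11.png

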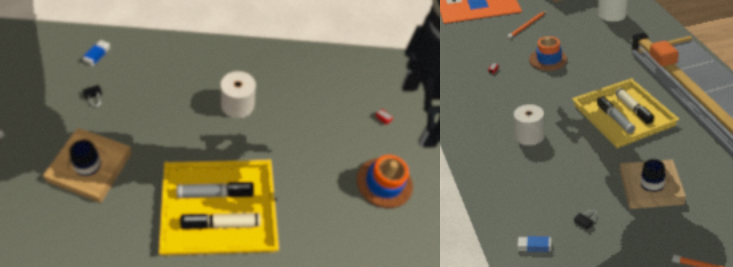

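All is in place: both markers are in the tray, orange sits on blue on the dowel (top at 50 mm, centred within 3 mm), the jar is upright in the well, and the bystanders look undisturbed.

```bash
python3 -c "
from cell import robot
print(robot.job_done())"
```

```text
the job is handed in; nothing more can be done
None
```

I handed the job in at about 36 s of robot time: both markers lie flat side by side in the tray, the orange roll rests on the blue one on the dowel, the ink jar stands upright in its well, and the eraser and paper roll show no sign of having moved in the final pictures; the judge returned no verdict.

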